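# Set a bridged tier on the kiln base

## Task

Set the tier on the kiln shelf for firing: stand the white bowl upright in the middle of the shelf, stand one of the two matching short props on its left and the other on its right, in line with it along the shelf's length and about 20 mm clear of the bowl, then lay the long kiln strip centred and square across the two props, over the bowl, and last stand the blue tumbler upright on the middle of the strip. Set the pots down gently, never dropping or tipping them, and leave the cone pack, the tall prop and the green tumbler where they are.

Things in the scene. Friction and masses are not known exactly. Their poses are not given: they have to be found in the camera images.
- kiln_base: Base of a small top-hat kiln, fixed, at the left or right of the bench: low steel tray (215 x 275 mm) of cream firebricks topped by one flat whitewashed kiln shelf, 190 (x) by 250 mm (y), upper face 55 mm above the bench. Origin: on the bench under the middle of the shelf. z up; -x side: front, facing the robot; +y: left, -y: right. Turned up to 0.15 rad.
- bowl: Small white-glazed tea bowl, open at the top, standing on its clay-brown foot on the ware board (plywood, 18 mm thick). 45 mm tall; outside diameter 38 mm at the foot, 62 mm at 18 mm height, 64 mm at the rim; wall 4.5 mm; about 130 g. Loose. Origin: centre of its underside, z up along its axis.
- blue_tumbler: Dark blue glazed straight tumbler, open at the top, standing on the ware board. 85 mm tall; outside diameter 48 mm at the clay-brown foot, 57 mm at 12 mm height, 59 mm at the rim; wall 4.5 mm; about 190 g. Loose. Origin: centre of its underside, z up along its axis.
- prop_1: One of two matching short kiln props: cream square block 44 x 44 mm, 70 mm tall, with a 20 mm square hole through from top to bottom; 220 g; standing on the ware board. Loose. Origin: centre of its underside; x and y square to its side faces, z up. Either prop may go on either side.
- prop_2: The other matching short kiln prop, the same as prop_1: 44 x 44 mm, 70 mm tall. Origin: centre of its underside; x and y square to its side faces, z up.
- strip: Kiln strip: narrow cream shelf with whitewashed upper face, 210 mm long (x), 62 mm wide (y), 16 mm thick, about 400 g, lying flat on the bench between the kiln base and the ware board, pointing roughly away from the robot. Loose. Origin: centre of its underside, z up. Either end may go either way.
- cone_pack: Witness cone pack, already in its place on the kiln shelf by the middle of the front edge: a red-brown clay bar 22 mm (x) by 72 mm (y), 14 mm tall, with three thin leaning cones up to 63 mm above its underside. Loose and light (70 g). Origin: centre of its underside. It must stay where it is.
- tall_prop: A kiln prop of the wrong height standing on the ware board: cream, 44 x 44 mm like the two short ones, but 110 mm tall. Loose. Origin: centre of its underside. Leave it where it is.
- green_tumbler: Green glazed tumbler, same shape and size as the blue one (85 mm tall, 59 mm across the rim), standing on the ware board. Loose. Origin: centre of its underside. Leave it where it is.
Things that resemble listed ones, but are neither listed nor needed, are in the scene too. Leave any pink or yellow look-alike of the bowl alone.

How it is judged:
By the outcome, as a careful person would: the job done as asked, in the order asked, and still so for the second after the job is handed in, with the robot touching nothing.
It also fails if it takes over 144 s, if anything falls off the work surface, if the arm or the gripper's body presses on something with over 40 N, if the wrist force passes 120 N, or if a joint passes its speed limit or range.

## Robot

A 7-joint arm with a two-finger parallel gripper is mounted at the origin on the work surface. World frame = base frame: x ahead of the robot, y to its left, z up, the work surface at z = 0. Lengths are in m, angles in rad, forces in N, time in s.
With the tool pointing down it reaches from about 0.35 to 0.9 m from the base axis. Payload 7.2 kg.
Tool frame: the origin (TCP) lies midway between the tips of the shut fingers; the grasp point (between the pads) lies 19 mm behind it; y points along the fingers, x is the direction in which the jaws open and shut, and the axes are right-handed (so a half turn about y gives the same grasp; the last joint's range is limited). The gripper opens to 88 mm and grips with 3 to 60 N. Pads are 20 mm wide; open, the fingers measure 115 mm over their backs; the gripper's body (75 mm by 178 mm) begins 61 mm behind the grasp point.
Start: joints at [-1.382, 0.411, -0.013, 1.596, 0.006, 1.134, -0.082], TCP at [0.159, 0.605, 0.223] pointing down, gripper open.
Joint ranges: [-2.95, 2.95], [-0.29, 1.99], [-1.47, 1.44], [0.14, 2.54], [-1.03, 4.17], [0.13, 1.85], [-2.86, 2.86]. Speed limits (rad/s): [2.39, 2.39, 3.01, 3.01, 3.14, 3.14, 3.14].

## Interface

Orientations are given as a rotation vector (axis times angle).
In Python, from station import env gives the robot as it stands. Calls block until the motion is done:
- env.move_to(position, orientation): joint-space move of the TCP to a pose.
- env.movel(position, speed=0.15, frame=None, threshold=None): straight line of the TCP; frame=None keeps the orientation; speed is the mean speed in m/s. With threshold (N) it stops when the force on the tool has changed by that much, and returns True; else False.
- env.movej(angles): joint-space move.
- env.open() and env.clamp(f_grip=None): open the fingers fully, or close them until they stop; f_grip is the grip in N (None keeps the last).
- env.wait(seconds).
- env.inverse_kinematics(position, orientation): joint angles nearest the present ones, or None.
- env.read_camera(name): name is "scene" or "top" or "wrist"; returns a dict with "img" (384x512x3 uint8, red, green, blue), "z_map" (384x512 float32, m along the optical axis (not along the pixel's ray), 0 where there is no reading), "intrinsics" (3x3 intrinsics, pixels), "cam_to_world" (4x4, takes a point from camera to world coordinates). Camera axes: x right, y up, looking along -z (the intrinsics and any distortion apply to the point x, -y, -z); pixel columns grow to the right and rows downward; lengths in m; the calibration is good to about 2 mm. The wrist camera is an equidistant fisheye: a pixel r from the principal point sees the ray r / f radians off the axis. A picture is of the moment at which its call begins.
A pose or a line that the arm cannot do raises env.IKError and nothing moves.
- env.hand_in(): hands the job in, once; it reports no verdict.
Readings, each from a call of its own:
- env.current_time_s(): time.
- env.current_joints(): joint angles.
- env.current_joint_vel(): joint speeds.
- env.current_tau(): joint torques, N m.
- env.current_position(): TCP position.
- env.current_orientation(): TCP orientation.
- env.current_force(): force on the tool from outside, world axes, zero at the start.
- env.current_wrist_torque(): the same for the moment, N m.
- env.current_opening(): finger opening in m.
Only numpy, scipy, OpenCV 4.12 (cv2) and the standard library are available. Lean on these libraries where they do the work, as an engineer would, in place of code of your own. Each camera call takes 0.05 s, during which the arm holds its last target.

## Working session

There is one attempt and no reset: what is moved stays moved. The work goes in short steps, each a Python script; the robot and the scene stay as the last script left them, time stands still between calls to the robot, and variables do not carry over. Pictures are saved under pics/ and viewed, and the job is handed in when it is done.

```bash
ls; mkdir -p pics
python3 - <<'E'
from station import env
import cv2,numpy as np
for n in ["scene","top","wrist"]:
    d=env.read_camera(n); cv2.imwrite(f"pics/{n}0.png",cv2.resize(d["img"][:,:,::-1],(800,600)))
    np.savez(f"pics/{n}0.npz",**{k:d[k] for k in d})
    print(n,d["intrinsics"].round(1).tolist(),d["cam_to_world"].round(3).tolist(),d.keys())
print(env.current_time_s(),env.current_position(),env.current_orientation(),env.current_opening())
E
```

```text
pics
scene [[351.0, 0.0, 252.0], [0.0, 351.0, 188.1], [0.0, 0.0, 1.0]] [[0.515, -0.652, 0.557, 0.913], [0.857, 0.39, -0.336, -0.262], [0.002, 0.65, 0.76, 0.727], [0.0, 0.0, 0.0, 1.0]] dict_keys(['img', 'z_map', 'intrinsics', 'cam_to_world'])
top [[432.6, 0.0, 258.1], [0.0, 432.6, 190.1], [0.0, 0.0, 1.0]] [[-0.007, 0.988, -0.157, 0.236], [-1.0, -0.008, -0.002, -0.007], [-0.003, 0.157, 0.988, 1.322], [0.0, 0.0, 0.0, 1.0]] dict_keys(['img', 'z_map', 'intrinsics', 'cam_to_world'])
wrist [[297.3, 0.0, 256.7], [0.0, 297.3, 193.4], [0.0, 0.0, 1.0]] [[0.254, -0.928, -0.274, 0.083], [0.967, 0.243, 0.073, 0.627], [-0.001, -0.283, 0.959, 0.384], [0.0, 0.0, 0.0, 1.0]] dict_keys(['img', 'z_map', 'intrinsics', 'cam_to_world'])
0.15 [0.15867458 0.60412548 0.22202527] [-1.32062156 -1.0173674   1.01885849] 0.08762843025240434
```

View pics/top0.png

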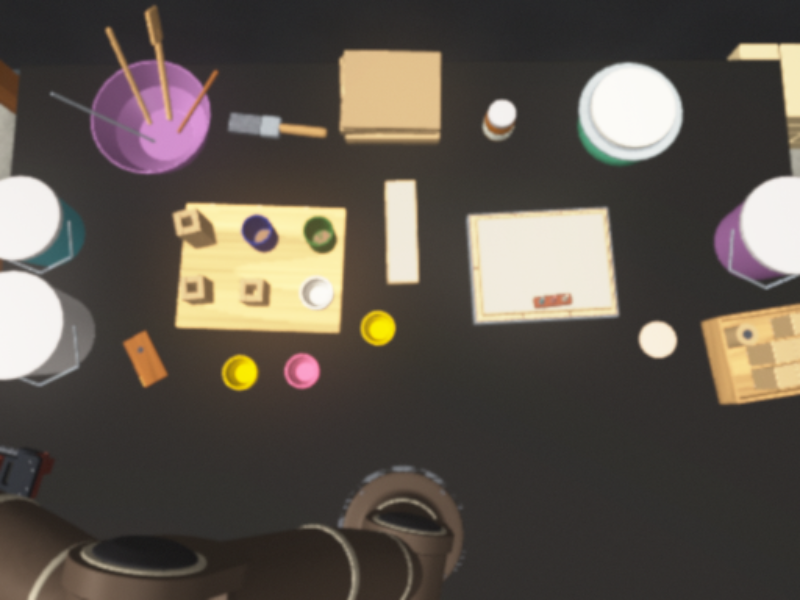

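View pics/scene0.png

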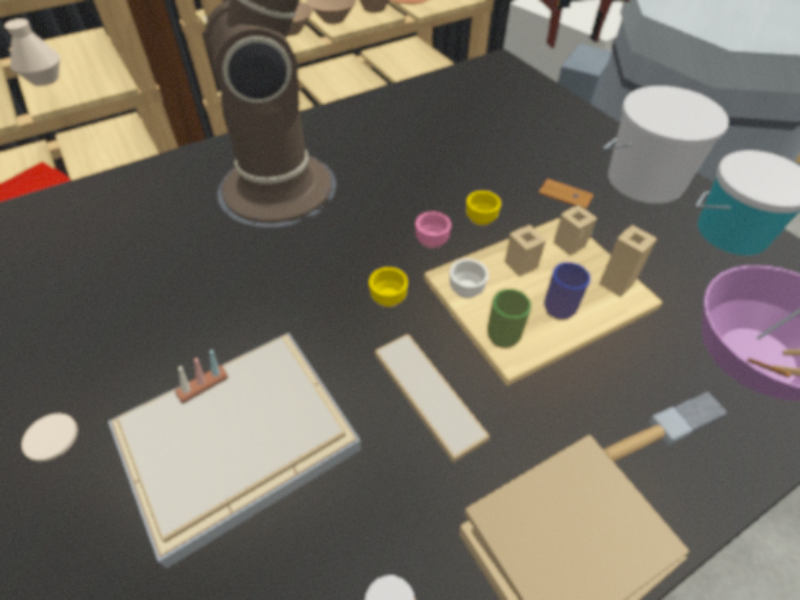

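View pics/wrist0.png

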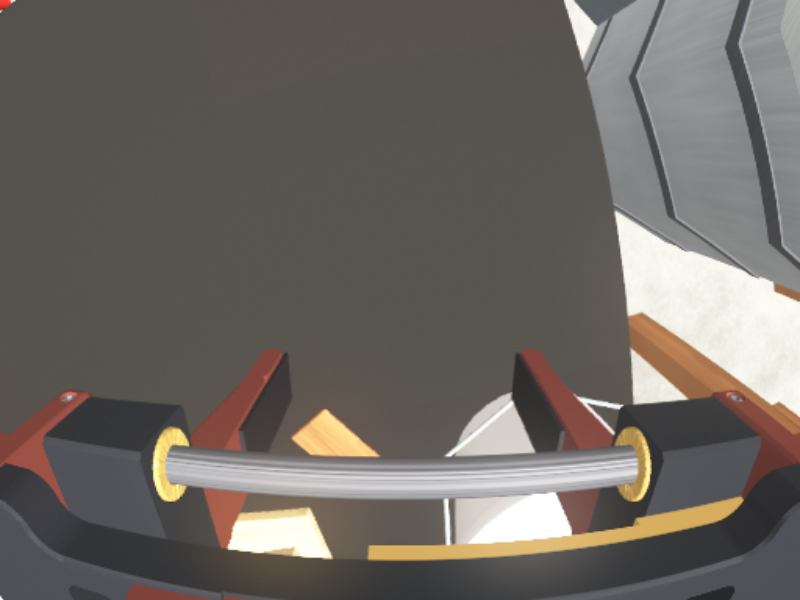

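Run:
```python
from scipy.spatial.transform import Rotation as R
print(R.from_rotvec([-1.32062156,-1.0173674,1.01885849]).as_matrix().round(3))
```

```text
[[ 0.254 -0.    -0.967]
 [ 0.967 -0.001  0.254]
 [-0.001 -1.    -0.   ]]
```

```bash
cat > h.py <<'E'
import numpy as np,cv2
from scipy.spatial.transform import Rotation as R
def load(f): return dict(np.load(f))
def cloud(d):
    K=d["intrinsics"];T=d["cam_to_world"];z=d["z_map"]
    v,u=np.mgrid[:384,:512]
    p=np.stack([(u-K[0,2])/K[0,0]*z,-(v-K[1,2])/K[1,1]*z,-z],-1)
    return p@T[:3,:3].T+T[:3,3]
def ray(d,uv,h):
    K=d["intrinsics"];T=d["cam_to_world"];uv=np.asarray(uv,float).reshape(-1,2)
    r=np.c_[(uv[:,0]-K[0,2])/K[0,0],-(uv[:,1]-K[1,2])/K[1,1],-np.ones(len(uv))]@T[:3,:3].T
    o=T[:3,3]; return o+r*((h-o[2])/r[:,2])[:,None]
E
python3 - <<'E'
from h import *
d=load("pics/top0.npz");s=load("pics/scene0.npz")
im=d["img"][:,:,::-1]
a=cv2.resize(im[120:220,100:230],(780,600),interpolation=cv2.INTER_CUBIC);cv2.imwrite("pics/crop_board.png",a)
b=s["img"][:,:,::-1][120:245,260:430];cv2.imwrite("pics/crop_sboard.png",cv2.resize(b,(800,588),interpolation=cv2.INTER_CUBIC))
for n,q in (("top",d),("scene",s)):
    P=cloud(q)
    def at(u,v): return P[int(v*.64),int(u*.64)].round(4)
    pts={"top":dict(strip=(402,232),kiln=(543,250),board=(220,260),p1=(195,281),bench=(440,400)),"scene":dict(strip=(430,400),kiln=(230,450),board=(500,350),bench=(330,400))}[n]
    for k,(u,v) in pts.items(): print(n,k,at(u,v))
E
```

```text
top strip [ 0.5762 -0.0015  0.0143]
top kiln [ 0.5265 -0.2712  0.0545]
top board [0.5211 0.3597 0.0177]
top p1 [0.4683 0.3863 0.0841]
top bench [ 0.2437 -0.0716  0.0016]
scene strip [ 0.5936 -0.0069  0.0145]
scene kiln [ 0.54   -0.2841  0.0558]
scene board [0.5784 0.1346 0.0188]
scene bench [ 0.5299 -0.1365  0.0356]
```

View pics/crop_board.png

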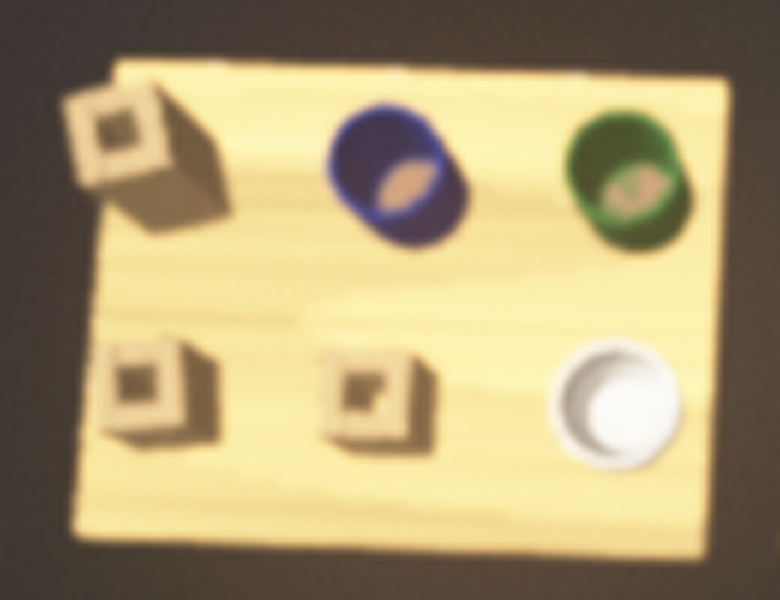

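View pics/crop_sboard.png

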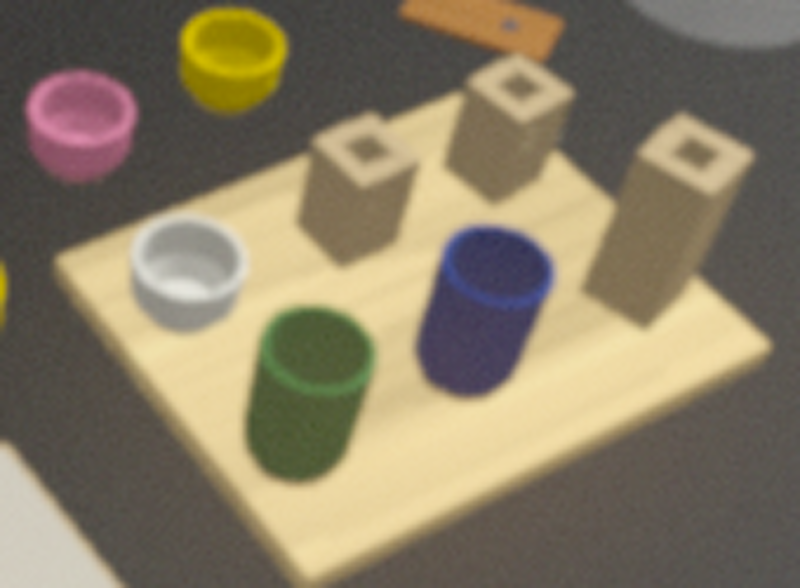

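```bash
cat > meas.py <<'E'
from h import *
d=load("pics/top0.npz");s=load("pics/scene0.npz")
def rect(pts,name):
    r=cv2.minAreaRect((pts[:,:2]*1000).astype(np.float32)); print(name,len(pts),np.round(r[0],1),np.round(r[1],1),round(r[2],2),"mean",(pts.mean(0)*1000).round(1))
for n,q in (("top",d),("scene",s)):
    P=cloud(q);Z=P[...,2];X=P[...,0];Y=P[...,1]
    hsv=cv2.cvtColor(q["img"],cv2.COLOR_RGB2HSV)
    H,S,V=[hsv[...,i].astype(int) for i in range(3)]
    def comps(m,h,name,amin=30):
        k,l,st,c=cv2.connectedComponentsWithStats(m.astype(np.uint8))
        for i in range(1,k):
            if st[i,4]>=amin:
                cs,_=cv2.findContours((l==i).astype(np.uint8),cv2.RETR_EXTERNAL,cv2.CHAIN_APPROX_NONE)
                cc=max(cs,key=len)[:,0,:]
                w=ray(q,cc,h); rect(w,f"{n} {name} px{np.round(c[i])} S{np.median(S[l==i]):.0f} V{np.median(V[l==i]):.0f}")
    reg=(X>.35)&(X<.75)&(Y>.1)&(Y<.5)
    comps(reg&(abs(Z-.088)<.006),.088,"prop")
    comps(reg&(abs(Z-.128)<.006),.128,"tall")
    comps(reg&(abs(Z-.103)<.006),.103,"tumbler",20)
    comps(reg&(abs(Z-.063)<.006),.063,"bowl",20)
    comps((abs(Z-.016)<.006)&(abs(Y)<.08)&(X>.4)&(X<.75)&(V>90),.016,"strip")
    comps((abs(Z-.055)<.006)&(Y<-.1)&(Y>-.5)&(X>.38)&(X<.75),.055,"kiln",100)
    comps((S>110)&((H<12)|(H>170))&(X>.4)&(X<.6)&(Y<-.15)&(Y>-.4),.069,"cone",10)
E
python3 meas.py
```

```text
top prop px[123. 184.] S93 V234 55 [452.6 386.3] [44.9 43.9] 4.41 mean [452.5 386.8  88. ]
top prop px[161. 185.] S90 V238 56 [447.6 278. ] [43.8 44.1] 89.55 mean [447.9 277.2  88. ]
top tall px[120. 142.] S95 V229 55 [567.  388.4] [46.6 44.8] 13.48 mean [567.4 389.7 128. ]
top tumbler px[164. 147.] S80 V131 55 [559.7 266.6] [57.1 55.2] 1.34 mean [558.1 266.5 103. ]
top tumbler px[126. 148.] S112 V132 52 [555.6 377.9] [29.  55.3] 49.08 mean [556.6 377.8 103. ]
top tumbler px[204. 148.] S113 V137 56 [555.8 153.3] [56.9 55.2] 0.53 mean [554.8 153.2 103. ]
top bowl px[162. 146.] S66 V78 30 [572.8 283.1] [12.2 40.3] 49.5 mean [573.3 283.6  63. ]
top bowl px[202. 187.] S28 V240 58 [446.5 160. ] [61.7 60.3] 44.93 mean [446.2 160.   63. ]
top bowl px[132. 185.] S118 V124 34 [454.1 369.1] [ 8.9 42. ] 89.56 mean [451.5 367.1  63. ]
top strip px[257. 149.] S22 V240 170 [575.4  -1.7] [209.3  61.8] 1.2 mean [575.1  -1.3  16. ]
top kiln px[348. 168.] S21 V241 288 [ 500.5 -272.4] [189.8 249.9] 2.64 mean [ 499.5 -273.6   55. ]
top cone px[353. 193.] S129 V197 66 [ 426.6 -282.1] [16.5 65.8] 6.73 mea
[... 1784 characters left out ...]
.55 mean [572.7 250.2  63. ]
scene bowl px[459. 188.] S65 V137 37 [693.2 469.8] [ 8.9 69.3] 6.84 mean [693.1 470.4  63. ]
scene bowl px[326. 198.] S102 V92 33 [544.3 171. ] [36.8 15.1] 41.96 mean [544.8 170.1  63. ]
scene bowl px[322. 211.] S100 V91 59 [569.9 139. ] [57.  28.7] 37.02 mean [571.9 137.8  63. ]
scene bowl px[452. 215.] S65 V104 24 [735.3 392.5] [ 4.9 34.9] 58.26 mean [735.5 392.5  63. ]
scene strip px[276. 254.] S22 V208 182 [581.5  -3.3] [211.4  63.5] 1.15 mean [587.4  -4.   16. ]
scene kiln px[144. 279.] S21 V212 384 [ 507.1 -273. ] [191.2 248.5] 2.52 mean [ 511.1 -281.8   55. ]
scene cone px[129. 247.] S116 V170 79 [ 432.9 -283.6] [20.1 64.5] 6.61 mean [ 436.3 -283.9   69. ]
```

```bash
cat >> h.py <<'E'
def rv(deg):
    a=np.radians(deg);c,s=np.cos(a),np.sin(a)
    return R.from_matrix(np.array([[c,0,-s],[s,0,c],[0,-1,0]])).as_rotvec()
KY=2.58
KC=np.array([.504,-.2727])
def kpt(x,y):
    a=np.radians(KY);return KC+np.array([x*np.cos(a)-y*np.sin(a),x*np.sin(a)+y*np.cos(a)])
def snap(env,tag,names=("top","scene")):
    for n in names:
        d=env.read_camera(n); np.savez(f"pics/{n}_{tag}.npz",**d); cv2.imwrite(f"pics/{n}_{tag}.png",cv2.resize(d["img"][:,:,::-1],(800,600)))
E
python3 - <<'E'
from h import *
from station import env
q0=env.current_joints()
for nm,p,a in [("bowl",(.449,.159,.05),90),("bowlplace",(*kpt(0,0),.09),90+KY),("p1",(.4556,.3855,.06),94.4),("L",(*kpt(0,.074),.1),KY),("L",(*kpt(0,.074),.1),180+KY),("strip",(.578,-.002,.003),91.2),("stripP",(*kpt(0,0),.13),KY),("stripP",(*kpt(0,0),.13),180+KY),("blue",(.5623,.2664,.06),0),("blue",(.5623,.2664,.06),90),("blue",(.5623,.2664,.06),180),("blueP",(*kpt(0,0),.25),KY)]:
    for s in (0,180):
        print(nm,a+s,[None if q is None else np.round(q,2) for q in [env.inverse_kinematics(np.array(p),rv(a+s))]])
E
```

```text
bowl 90 [array([-0.61,  0.4 ,  0.21,  2.12, -0.14,  0.63,  1.26])]
bowl 270 [array([-0.95,  0.47,  0.65,  2.15, -0.46,  0.66, -1.56])]
bowlplace 92.58 [array([-0.24,  0.65,  0.93,  1.9 , -0.65,  0.93,  2.62])]
bowlplace 272.58 [array([-0.21,  0.62,  0.88,  1.9 , -0.6 ,  0.91, -0.56])]
p1 94.4 [array([-0.8 ,  0.54,  0.02,  1.82, -0.02,  0.78,  0.88])]
p1 274.4 [array([-1.2 ,  0.61,  0.59,  1.85, -0.45,  0.82, -1.88])]
L 2.58 [array([-0.33,  0.53,  0.83,  1.97, -0.51,  0.87,  0.82])]
L 182.58 [array([-0.54,  0.77,  1.25,  1.98, -0.86,  1.06, -1.99])]
L 182.58 [array([-0.54,  0.77,  1.25,  1.98, -0.86,  1.06, -1.99])]
L 362.58000000000004 [array([-0.33,  0.53,  0.83,  1.97, -0.51,  0.87,  0.82])]
strip 91.2 [array([-0.3 ,  0.62,  0.3 ,  1.91, -0.29,  0.66,  1.77])]
strip 271.2 [array([-0.49,  0.68,  0.57,  1.92, -0.55,  0.71, -1.14])]
stripP 2.58 [array([-0.17,  0.52,  0.8 ,  1.86, -0.45,  0.95,  0.88])]
stripP 182.58 [array([-0.39,  0.77,  1.25,  1.87, -0.82,  1.14, -1.93])]
stripP 182.58 [array([-0.39,  0.77,  1.25,  1.87, -0.82,  1.14, -1.93])]
stripP 362.58000000000004 [array([-0.17,  0.52,  0.8 ,  1.86, -0.45,  0.95,  0.88])]
blue 0 [array([-0.84,  0.62,  0.45,  1.77, -0.35,  0.83, -0.22])]
blue 180 [array([-0.37,  0.59, -0.21,  1.74,  0.16,  0.83,  2.49])]
blue 90 [array([-0.61,  0.58,  0.13,  1.76, -0.1 ,  0.81,  1.13])]
blue 270 [array([-0.93,  0.65,  0.6 ,  1.78, -0.47,  0.86, -1.69])]
blue 180 [array([-0.37,  0.59, -0.21,  1.74,  0.16,  0.83,  2.49])]
blue 360 [array([-0.84,  0.62,  0.45,  1.77, -0.35,  0.83, -0.22])]
blueP 2.58 [array([-0.39,  0.49,  1.15,  1.74, -0.48,  1.23,  0.93])]
blueP 182.58 [array([-0.44,  0.56,  1.26,  1.74, -0.56,  1.26, -2.13])]
```

Run:
```python
from h import *
from station import env
env.movel(env.current_position()+np.array([0,0,.1]),speed=.25)
env.move_to(np.array([.449,.159,.20]),rv(270))
print(env.current_time_s(),env.current_position(),env.current_force())
snap(env,"b1",("top","scene","wrist"))
hit=env.movel(np.array([.449,.159,.030]),speed=.12,threshold=6)
print(hit,env.current_position(),env.current_force())
```

```text
2.6667 [0.44895334 0.15979476 0.19997014] [0.35173385 0.79178355 0.50852827]
False [0.44940795 0.15920172 0.03052163] [-0.19323063 -0.98697292  0.61069835]
```

View pics/wrist_b1.png

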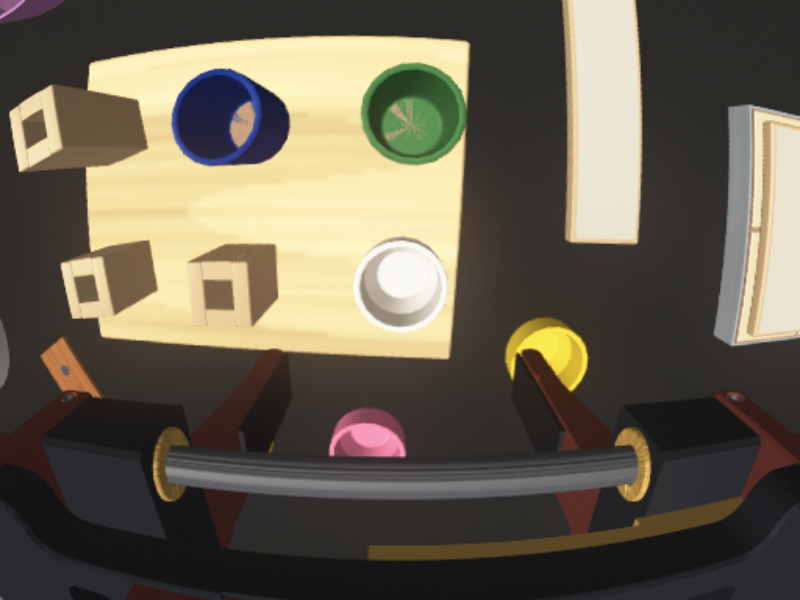

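```bash
cat >> h.py <<'E'
def wray(d,uv,h):
    K=d["intrinsics"];T=d["cam_to_world"];uv=np.asarray(uv,float).reshape(-1,2)
    k=(uv-K[:2,2])/K[0,0]; th=np.linalg.norm(k,axis=1); dr=k/np.maximum(th,1e-9)[:,None]
    r=np.c_[np.sin(th)*dr[:,0],-np.sin(th)*dr[:,1],-np.cos(th)]@T[:3,:3].T
    o=T[:3,3]; return o+r*((h-o[2])/r[:,2])[:,None]
E
python3 - <<'E'
from h import *
d=load("pics/wrist_b1.npz");s=.64
f=lambda pts,h:(wray(d,np.array(pts)*s,h)*1000).round(1)[:,:2].tolist()
hsv=cv2.cvtColor(d["img"],cv2.COLOR_RGB2HSV).astype(int);H,S,V=[hsv[...,i] for i in range(3)]
m=((S<40)&(V>150)).astype(np.uint8); m[:,:215]=0;m[:,295:]=0;m[:145]=0;m[225:]=0
c=max(cv2.findContours(m,0,1)[0],key=len)[:,0]
w=wray(d,c,.063); print("bowl rim",cv2.minEnclosingCircle((w[:,:2]*1000).astype(np.float32)),cv2.fitEllipse((w[:,:2]*1000).astype(np.float32)))
m=((H>100)&(H<130)&(S>120)&(V>40)).astype(np.uint8);m[:,:100]=0
c=max(cv2.findContours(m,0,1)[0],key=len)[:,0];w=wray(d,c,.103);print("blue",w.min(0),w.max(0))
print("prop2 top corners",f([(189,264),(250,263),(252,326),(191,326)],.088))
print("prop1 top corners",f([(62,264),(97,257),(108,310),(74,318)],.088))
print("strip front corners",f([(567,242),(637,243)],.016), "edge at",f([(566,60),(639,60)],.016))
E
```

```text
bowl rim ((448.98748779296875, 163.18055725097656), 31.84592628479004) ((448.99676513671875, 163.17535400390625), (62.231163024902344, 62.62390899658203), 98.72118377685547)
blue [0.53351317 0.23038281 0.103     ] [0.5906519  0.29869763 0.103     ]
prop2 top corners [[471.3, 299.6], [471.1, 256.6], [429.5, 258.9], [428.8, 303.6]]
prop1 top corners [[474.6, 411.6], [478.4, 375.5], [439.6, 372.4], [432.9, 408.3]]
strip front corners [[474.1, 32.1], [475.7, -31.7]] edge at [[617.6, 36.7], [627.3, -28.1]]
```

Run:
```python
from h import *
from station import env
env.movel(np.array([.449,.160,.028]),speed=.1)
env.clamp(15); print("open",env.current_opening(),env.current_force())
env.movel(np.array([.449,.160,.05]),speed=.05)
env.movel(np.array([.449,.160,.28]),speed=.2); print(env.current_opening(),env.current_force())
k=kpt(0,0)
env.move_to(np.array([*k,.24]),rv(270+KY))
snap(env,"b2",("top","scene","wrist")); print(env.current_time_s(),env.current_opening(),env.current_position())
```

```text
open 0.06375174918966198 [-0.19124881  0.2976421   0.35122776]
0.06406916415159057 [ 0.43053447 -0.18603861 -0.93466773]
8.7833 0.06407244775949725 [ 0.50453662 -0.27163699  0.23994282]
```

View pics/wrist_b2.png

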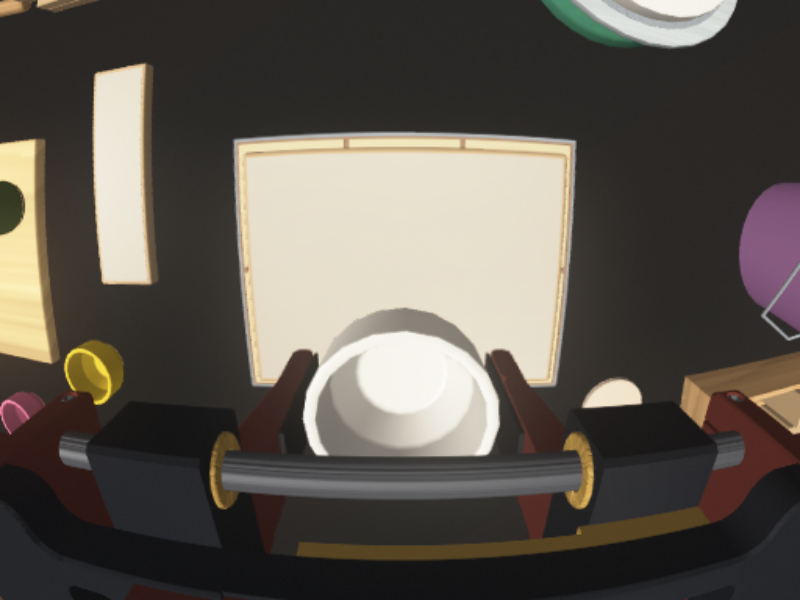

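View pics/scene_b2.png

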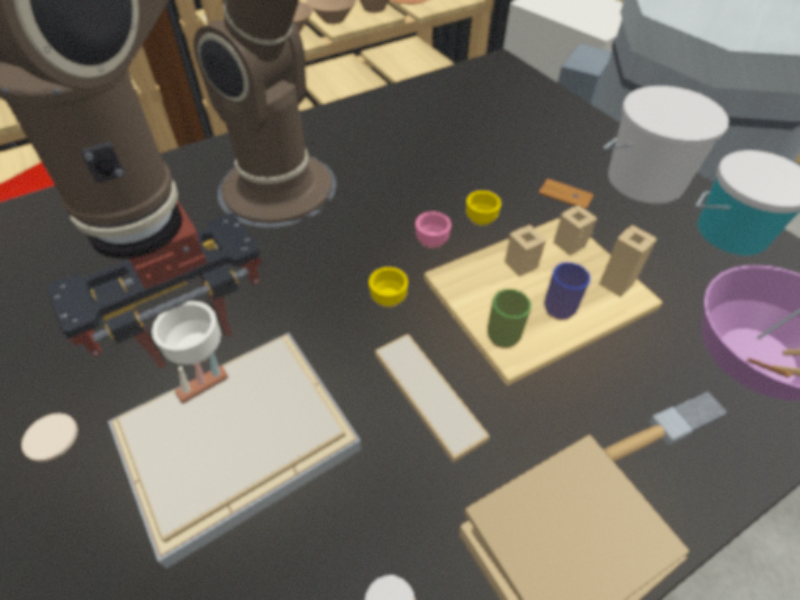

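Run:
```python
from h import *
d=load("pics/wrist_b2.npz");im=d["img"][:,:,::-1]
cv2.imwrite("pics/wk.png",cv2.resize(im[80:260,140:380],(800,600),interpolation=cv2.INTER_CUBIC))
hsv=cv2.cvtColor(d["img"],cv2.COLOR_RGB2HSV).astype(int);H,S,V=[hsv[...,i] for i in range(3)]
for r in (120,150,180,210): print(r,[(c,S[r,c],V[r,c]) for c in list(range(152,168))],)
w=wray(d,np.array([(303,410),(499,410),(401,330)])*.64,.275)*1000;print(w.round(1))
```

```text
120 [(152, np.int64(76), np.int64(187)), (153, np.int64(79), np.int64(224)), (154, np.int64(57), np.int64(241)), (155, np.int64(61), np.int64(239)), (156, np.int64(77), np.int64(233)), (157, np.int64(82), np.int64(229)), (158, np.int64(39), np.int64(231)), (159, np.int64(29), np.int64(231)), (160, np.int64(30), np.int64(231)), (161, np.int64(30), np.int64(232)), (162, np.int64(29), np.int64(231)), (163, np.int64(30), np.int64(232)), (164, np.int64(29), np.int64(231)), (165, np.int64(30), np.int64(232)), (166, np.int64(30), np.int64(232)), (167, np.int64(30), np.int64(232))]
150 [(152, np.int64(2), np.int64(154)), (153, np.int64(36), np.int64(184)), (154, np.int64(84), np.int64(160)), (155, np.int64(62), np.int64(235)), (156, np.int64(58), np.int64(239)), (157, np.int64(79), np.int64(223)), (158, np.int64(84), np.int64(229)), (159, np.int64(59), np.int64(229)), (160, np.int64(31), np.int64(230)), (161, np.int64(30), np.int64(230)), (162, np.int64(29), np.int64(230)), (163, np.int64(30), np.int64(230)), (164, np.int64(30), np.int64(231)), (165, np.int64(30), np.int64(231)), (166, np.in
[... 586 characters left out ...]
 np.int64(229)), (167, np.int64(32), np.int64(230))]
210 [(152, np.int64(36), np.int64(57)), (153, np.int64(36), np.int64(57)), (154, np.int64(35), np.int64(58)), (155, np.int64(35), np.int64(58)), (156, np.int64(31), np.int64(65)), (157, np.int64(5), np.int64(163)), (158, np.int64(26), np.int64(178)), (159, np.int64(94), np.int64(188)), (160, np.int64(67), np.int64(235)), (161, np.int64(64), np.int64(234)), (162, np.int64(79), np.int64(225)), (163, np.int64(85), np.int64(228)), (164, np.int64(51), np.int64(228)), (165, np.int64(34), np.int64(228)), (166, np.int64(32), np.int64(228)), (167, np.int64(32), np.int64(229))]
[[ 507.7 -237.7  275. ]
 [ 510.6 -299.8  275. ]
 [ 536.4 -267.5  275. ]]
```

View pics/wk.png

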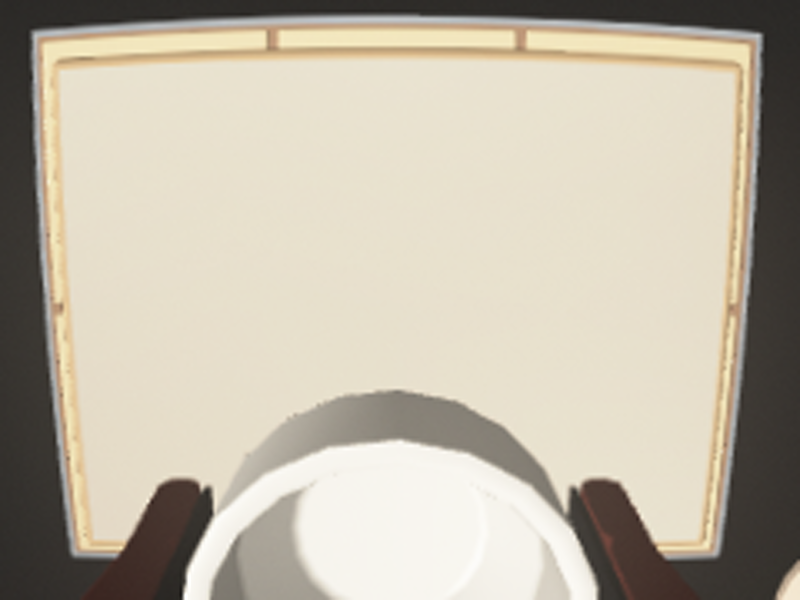

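Run:
```python
from h import *
d=load("pics/wrist_b2.npz")
c=np.array([(58,62),(741,68),(698,542),(93,543)],float)
p=140*np.array([1,0])+80*np.array([0,1])+c*.3-.35
w=(wray(d,p,.055)*1000)[:,:2];print(w.round(1),w.mean(0))
e=[np.linalg.norm(w[i]-w[(i+1)%4]) for i in range(4)];print(e)
l=(w[0]+w[3]-w[1]-w[2])/2;print("yaw",np.degrees(np.arctan2(-l[0],l[1])))
f=(w[0]+w[1]-w[2]-w[3])/2;print("yaw",np.degrees(np.arctan2(f[1],f[0])))
```

```text
[[ 592.4 -145.9]
 [ 602.1 -390.3]
 [ 417.7 -396.5]
 [ 405.9 -154.3]] [ 504.53378517 -271.73331472]
[np.float64(244.66290097094284), np.float64(184.59065660604193), np.float64(242.53811593035428), np.float64(186.64665788577017)]
yaw 2.5252010075607347
yaw 2.2518363176317795
```

Run:
```python
from h import *
for n in ("top","scene"):
    d=load(f"pics/{n}_b2.npz");P=cloud(d)
    hsv=cv2.cvtColor(d["img"],cv2.COLOR_RGB2HSV).astype(int);H,S,V=[hsv[...,i] for i in range(3)]
    m=(abs(P[...,0]-.5)<.06)&(abs(P[...,1]+.272)<.06)&(P[...,2]>.2)&(P[...,2]<.30)&(S<60)&(V>110)
    c=max(cv2.findContours(m.astype(np.uint8),0,1)[0],key=len)[:,0]
    w=ray(d,c,.275)*1000;print(n,m.sum(),c.min(0),c.max(0),w.min(0),w.max(0),"depth z",P[m][:,2].max())
    m2=m&(P[...,2]>.268);print(m2.sum(),(P[m2].min(0)*1000).round(1),(P[m2].max(0)*1000).round(1))
d=load("pics/scene_b2.npz");cv2.imwrite("pics/sb2c.png",cv2.resize(d["img"][180:250,80:170,::-1],(774,600),interpolation=cv2.INTER_CUBIC))
d=load("pics/top_b2.npz");cv2.imwrite("pics/tb2c.png",cv2.resize(d["img"][110:230,280:440,::-1],(800,600),interpolation=cv2.INTER_CUBIC))
```

```text
top 3 [371 160] [372 161] [ 472.88597103 -287.16013949  275.        ] [ 475.39972844 -284.56419869  275.        ] depth z 0.274867939198544
1 [ 475.4 -287.2  274.9] [ 475.4 -287.2  274.9]
scene 1328 [ 97 193] [141 233] [ 478.25514548 -302.66061037  275.        ] [ 558.4349273  -236.77814834  275.        ] depth z 0.2889901582891422
393 [ 476.1 -303.2  268.1] [ 537.4 -237.3  289. ]
```

View pics/tb2c.png

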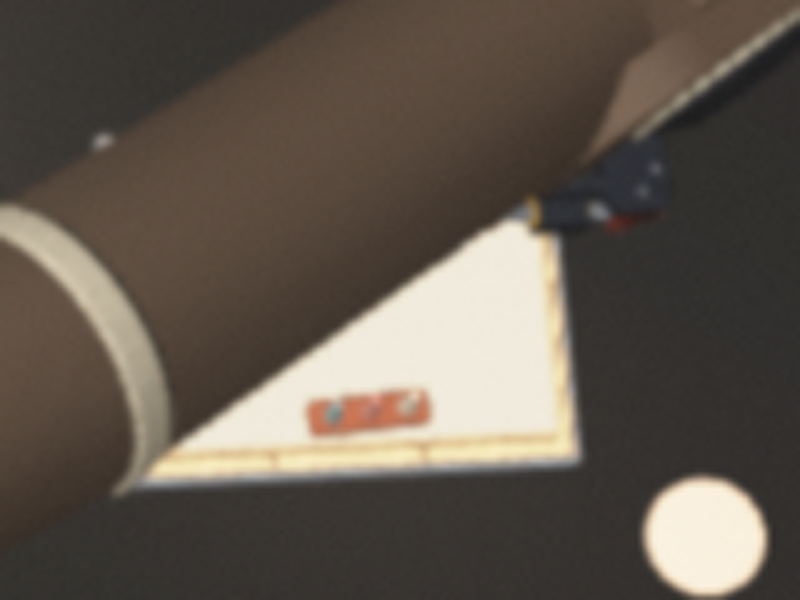

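View pics/sb2c.png

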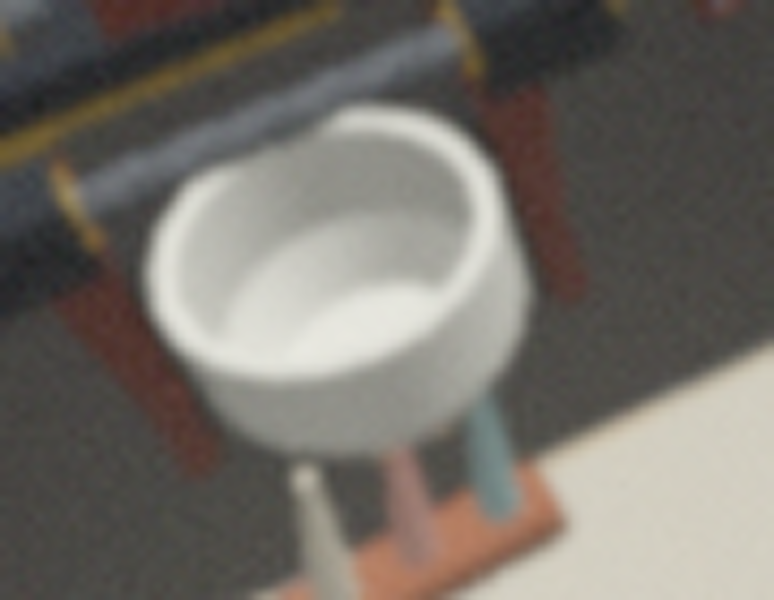

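```bash
sed -i 's/^KY=.*/KY=2.5/; s/^KC=.*/KC=np.array([.5045,-.2745])/' h.py
cat >> h.py <<'E'
def place(env,xy,z,deg,zfrom,thr=2.5):
    env.movel(np.array([*xy,zfrom]),speed=.2,frame=rv(deg)) if False else None
    env.movel(np.array([*xy,z+.007]),speed=.12)
    env.wait(.2)
    hit=env.movel(np.array([*xy,z-.003]),speed=.015,threshold=thr)
    print("touch",hit,env.current_position().round(4),env.current_force().round(2))
E
python3 - <<'E'
from h import *
from station import env
k=kpt(0,0)
place(env,k,.065,0,0)
env.open(); print(env.current_opening(),env.current_force())
p=env.current_position()
env.movel(np.array([p[0],p[1],.15]),speed=.1)
env.movel(np.array([p[0],p[1],.26]),speed=.25)
env.move_to(np.array([.4555,.3865,.28]),rv(274.4))
print(env.current_time_s())
snap(env,"c1")
E
```

```text
touch True [ 0.5045 -0.2744  0.0649] [-0.37  0.09  4.12]
0.08779460970173653 [ 0.42623454 -0.24606812  0.79375045]
15.5667
```

Run:
```python
from h import *
for n in ("top","scene"):
    d=load(f"pics/{n}_c1.npz");P=cloud(d);X,Y,Z=[P[...,i] for i in range(3)]
    m=(abs(X-.5)<.06)&(abs(Y+.272)<.06)&(abs(Z-.1)<.012)
    c=max(cv2.findContours(m.astype(np.uint8),0,1)[0],key=len)[:,0]
    w=ray(d,c,.1)*1000;r=cv2.minAreaRect(w[:,:2].astype(np.float32));print(n,r,cv2.minEnclosingCircle(w[:,:2].astype(np.float32)))
    m=(abs(Z-.055)<.006)&(Y<-.1)&(Y>-.5)&(X>.38)&(X<.75)
    c=max(cv2.findContours(m.astype(np.uint8),0,1)[0],key=len)[:,0];w=ray(d,c,.055)*1000;print(cv2.minAreaRect(w[:,:2].astype(np.float32)))
```

```text
top ((501.3067932128906, -272.7530212402344), (61.00658416748047, 62.90827178955078), 43.08537292480469) ((500.76593017578125, -272.75244140625), 32.60187530517578)
((500.4548645019531, -272.5581359863281), (189.9229736328125, 249.63316345214844), 2.6368649005889893)
scene ((508.3791809082031, -273.5456237792969), (68.67510223388672, 62.2657470703125), 5.641146183013916) ((508.32891845703125, -273.0377197265625), 34.76056671142578)
((507.0567626953125, -272.999267578125), (191.11419677734375, 248.5441436767578), 2.5246469974517822)
```

View pics/scene_c1.png

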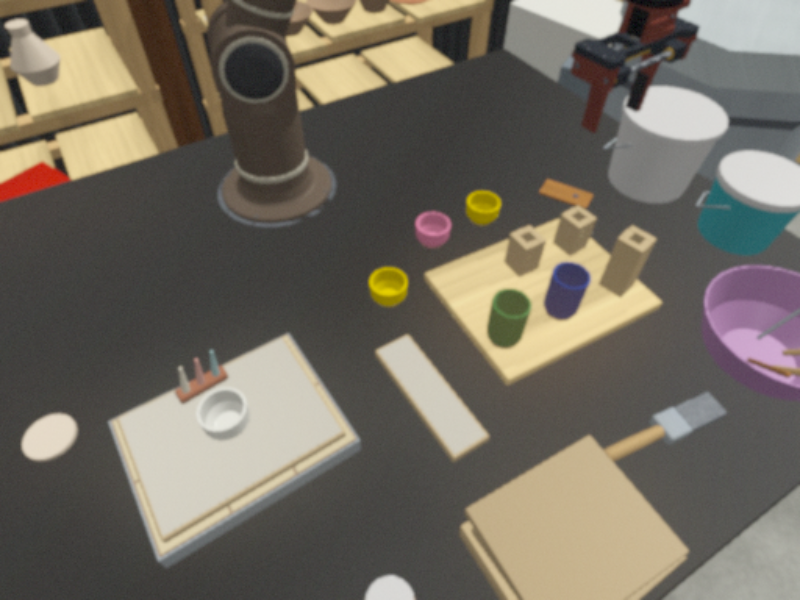

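```bash
cat > prop.py <<'E'
import sys
from h import *
from station import env
x,y,a,side,nx,ny,na,tag=[float(v) for v in sys.argv[1:8]]+[sys.argv[8]]
p=env.current_position()
hit=env.movel(np.array([x,y,.043]),speed=.15,threshold=10);print("hit",hit)
env.clamp(25);print("open",env.current_opening(),env.current_force().round(2))
env.movel(np.array([x,y,.06]),speed=.06)
env.movel(np.array([x,y,.28]),speed=.25)
k=kpt(0,side)
env.move_to(np.array([*k,.25]),rv(KY))
print("held",env.current_opening(),env.current_position())
place(env,k,.055+.025,0,0)
env.open();q=env.current_position();print(env.current_opening())
env.movel(np.array([q[0],q[1],.15]),speed=.1)
env.movel(np.array([q[0],q[1],.27]),speed=.25)
env.move_to(np.array([nx,ny,.28]),rv(na))
print(env.current_time_s());snap(env,tag)
E
python3 prop.py .4563 .386 274.4 .074 .4514 .277 270 d1
```

```text
hit False
open 0.04387159163071369 [ 0.46  0.73 -0.29]
held 0.04366555013406951 [ 0.50156427 -0.19993691  0.24981546]
touch True [ 0.5012 -0.2005  0.0799] [-0.25 -0.21  4.64]
0.08785653568806964
28.5333
```

```bash
cat > m2.py <<'E'
from h import *
import sys
tag=sys.argv[1]
for n in ("top","scene"):
    d=load(f"pics/{n}_{tag}.npz");P=cloud(d);X,Y,Z=[P[...,i] for i in range(3)]
    def comp(m,h,nm):
        for c in cv2.findContours(m.astype(np.uint8),0,1)[0]:
            if cv2.contourArea(c)<30: continue
            w=ray(d,c[:,0],h)*1000;r=cv2.minAreaRect(w[:,:2].astype(np.float32));print(n,nm,np.round(r[0],1),np.round(r[1],1),round(r[2],1))
    reg=(Y<-.1)&(Y>-.45)&(X>.4)&(X<.65)
    comp(reg&(abs(Z-.125)<.008),.125,"prop")
    comp(reg&(abs(Z-.1)<.010)&(abs(Y+.274)<.04),.1,"bowl")
    comp(reg&(abs(Z-.141)<.006),.141,"strip")
    comp(reg&(abs(Z-.226)<.01),.226,"tumbler")
    hsv=cv2.cvtColor(d["img"],cv2.COLOR_RGB2HSV);H,S=hsv[...,0],hsv[...,1]
    comp((S>110)&((H<12)|(H>170))&(X>.4)&(X<.6)&(Y<-.15)&(Y>-.4),.069,"cone")
E
python3 m2.py d1
```

```text
top prop [ 497.8 -199.6] [45.1 43.4] 89.5
top bowl [ 501.3 -272.8] [61.  62.9] 43.1
top cone [ 426.6 -282.1] [16.5 65.8] 6.7
scene prop [ 505.3 -200.2] [47.9 44.2] 2.4
scene bowl [ 507.9 -274.3] [62.6 67. ] 70.3
scene cone [ 432.3 -283.5] [21.2 64.2] 6.6
```

View pics/scene_d1.png

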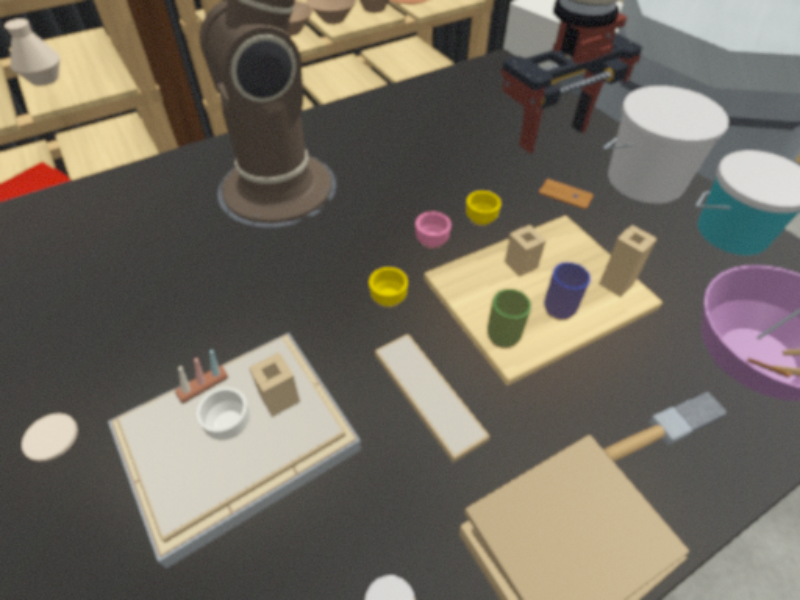

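```bash
python3 prop.py .4514 .277 270 -.074 .579 -.004 271.2 e1; python3 m2.py e1
```

```text
hit False
open 0.04389025764744275 [-0.45  0.53  0.7 ]
held 0.04353193121763972 [ 0.50828593 -0.34760148  0.24976056]
touch True [ 0.5077 -0.3484  0.08  ] [ 0.8  -0.07  4.03]
0.08795302692383433
41.3
top prop [ 497.8 -199.5] [45.1 43.4] 89.5
top prop [ 505.3 -346.9] [45.6 43.4] 89.5
top bowl [ 501.3 -272.7] [62.2 63.3] 26.1
top cone [ 426.6 -282.1] [16.5 65.8] 6.7
scene prop [ 511.5 -347.4] [48.4 44.3] 2.0
scene prop [ 504.9 -200.4] [47.3 44.3] 2.8
scene bowl [ 507.6 -273.7] [66.8 62.4] 0.2
scene cone [ 432.5 -283.5] [21.1 64.2] 7.0
```

View pics/scene_e1.png

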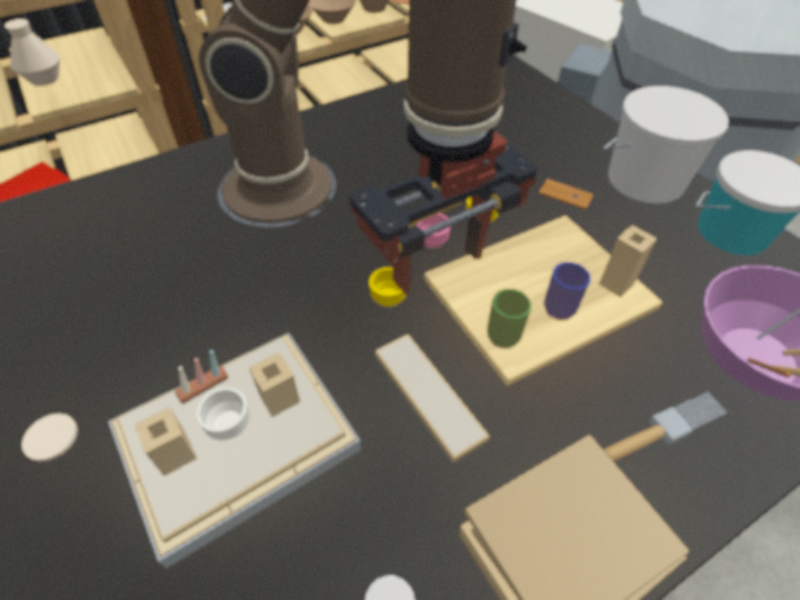

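Run:
```python
from h import *
from station import env
x,y=.579,-.004
env.movel(np.array([x,y,.03]),speed=.18)
hit=env.movel(np.array([x,y,.003]),speed=.04,threshold=5);print("hit",hit,env.current_position(),env.current_force())
env.clamp(45);z0=env.current_position()[2];print("open",env.current_opening(),z0,env.current_force().round(2))
env.movel(np.array([x,y,.03]),speed=.05)
env.movel(np.array([x,y,.27]),speed=.2)
k=kpt(0,0)
env.move_to(np.array([*k,.25]),rv(KY))
print(env.current_opening(),env.current_position(),env.current_force(),env.current_wrist_torque(),env.current_time_s(),z0)
snap(env,"f1",("scene","wrist"))
```

```text
hit False [ 0.57904896 -0.0041441   0.00303145] [ 0.03638403  0.2509616  -0.06331003]
open 0.06166427204755355 0.003116963324912049 [-0.13  1.52  2.37]
0.06187806852867016 [ 0.50472007 -0.27392288  0.24964599] [-0.07344261  0.15365485 -4.53177852] [-0.06843325  0.0672596  -0.04692748] 47.9583 0.003116963324912049
```

View pics/scene_f1.png

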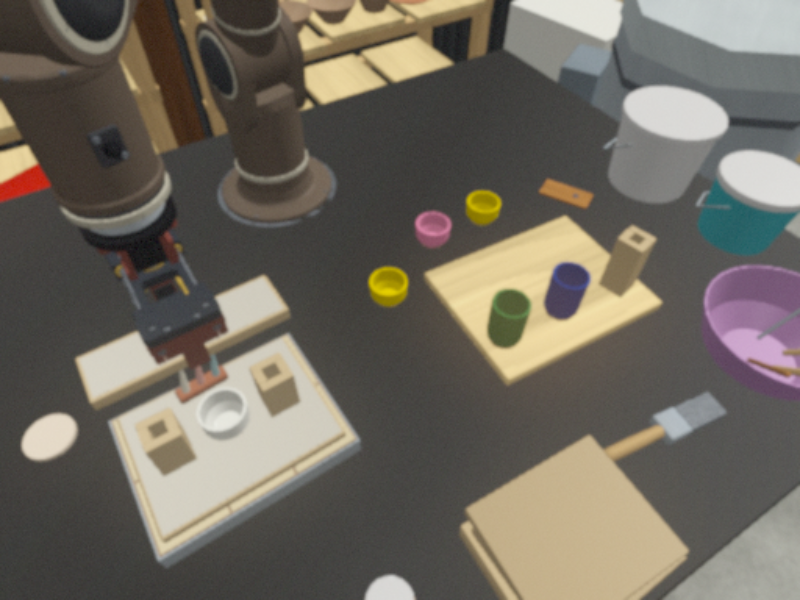

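View pics/wrist_f1.png

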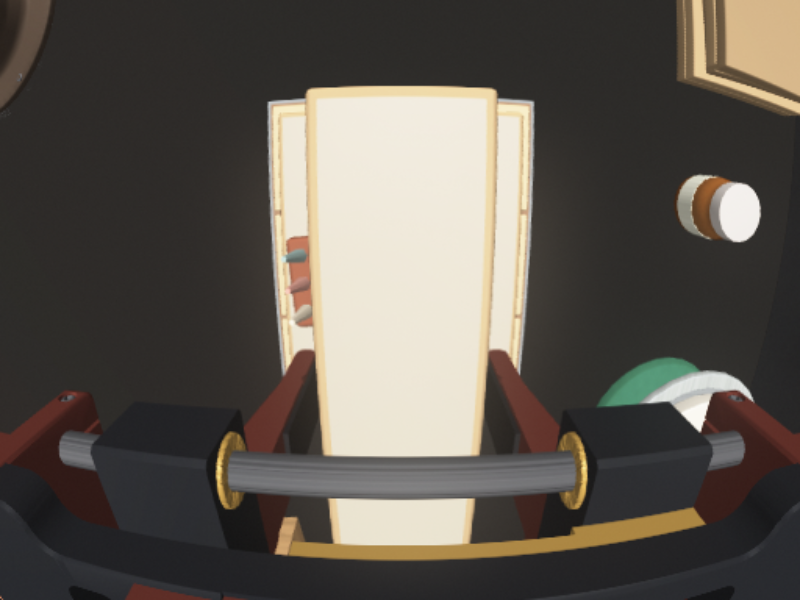

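```bash
python3 - <<'E'
from h import *
from station import env
k=kpt(0,0)
place(env,k,.128,0,0)
env.open();q=env.current_position();print(env.current_opening(),q)
env.movel(np.array([q[0],q[1],.27]),speed=.12)
env.move_to(np.array([.5635,.266,.28]),rv(0))
print(env.current_time_s());snap(env,"g1")
E
python3 m2.py g1
```

```text
touch True [ 0.5045 -0.2745  0.1281] [-0.57  0.57  4.32]
0.087905356806936 [ 0.50370388 -0.27385154  0.12710105]
53.775
top strip [ 500.8 -272.7] [ 63.1 210.2] 2.4
top cone [ 426.6 -282.1] [16.5 65.8] 6.7
scene prop [ 531.6 -272.2] [  6.2 209.8] 2.5
scene bowl [ 530.3 -272.7] [21.6 56.9] 3.2
scene strip [ 507.8 -273.4] [ 65.9 208.8] 2.4
```

View pics/scene_g1.png

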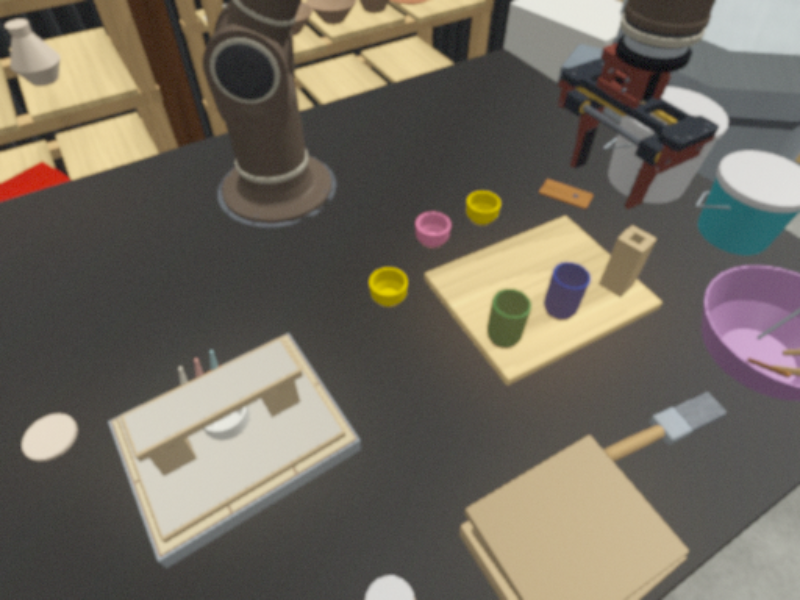

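Run:
```python
from h import *
from station import env
x,y=.563,.264
env.movel(np.array([x,y,.13]),speed=.2)
hit=env.movel(np.array([x,y,.036]),speed=.1,threshold=6);print("hit",hit)
env.clamp(18);z0=env.current_position()[2];print("open",env.current_opening(),z0,env.current_force().round(2))
env.movel(np.array([x,y,.05]),speed=.05)
env.movel(np.array([x,y,.30]),speed=.2)
k=kpt(0,0)
env.move_to(np.array([*k,.28]),rv(KY))
print(env.current_opening(),env.current_position(),env.current_force(),env.current_time_s())
snap(env,"h1",("scene","wrist"))
```

```text
hit False
open 0.05856566555048589 0.03612292956607986 [-0.96 -0.37  2.44]
0.05865212574284929 [ 0.50529554 -0.27339325  0.27983974] [ 0.26520686  0.08289819 -2.88496985] 60.2333
```

View pics/scene_h1.png

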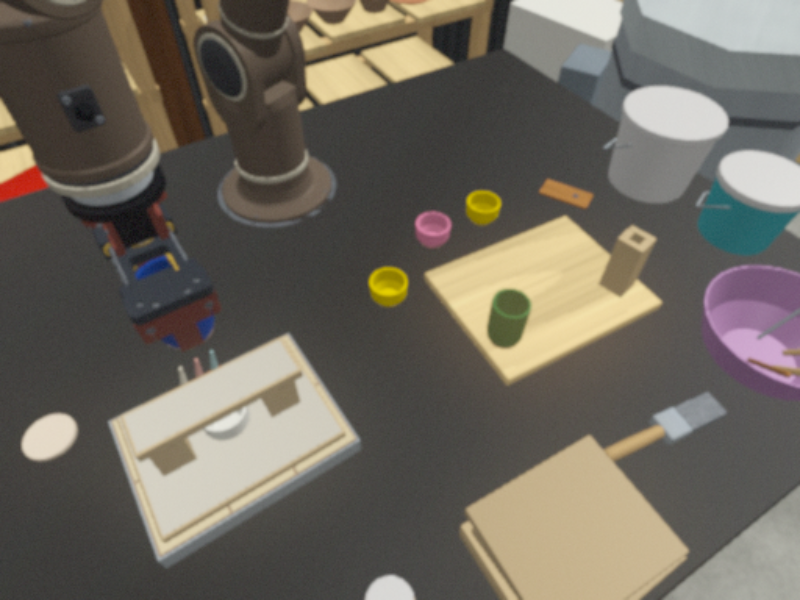

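View pics/wrist_h1.png

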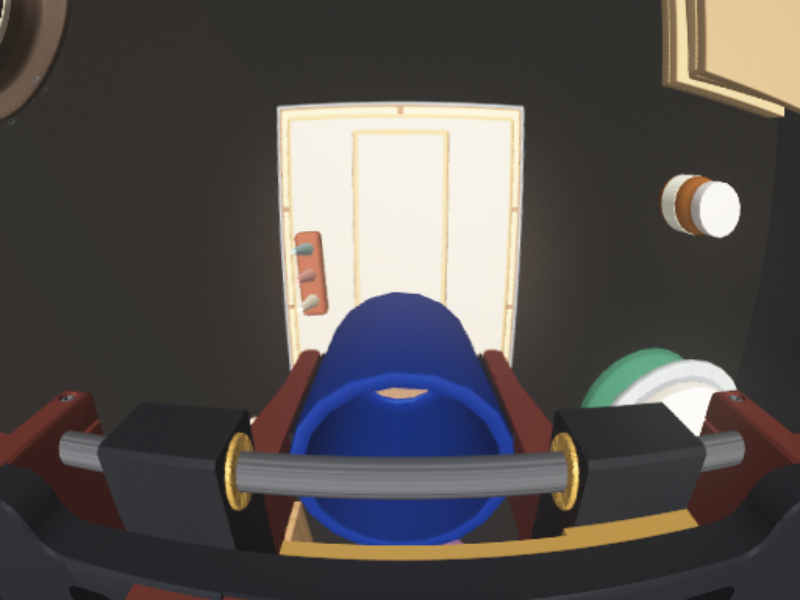

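```bash
python3 - <<'E'
from h import *
from station import env
k=kpt(0,0)
place(env,k,.159,0,0,thr=2)
env.open();q=env.current_position();print(env.current_opening(),q)
env.movel(np.array([q[0],q[1],.27]),speed=.1)
env.movel(np.array([q[0],q[1],.34]),speed=.2)
env.move_to(np.array([.45,.10,.34]),rv(0))
env.wait(.5)
print(env.current_time_s());snap(env,"i1",("top","scene","wrist"))
E
python3 m2.py i1
```

```text
touch True [ 0.5043 -0.2744  0.1589] [-0.63  0.21  4.36]
0.08734295051553372 [ 0.50401809 -0.27398615  0.15836994]
66.675
top strip [ 501.  -272.8] [ 62.3 210.2] 2.6
top tumbler [ 500.3 -268.5] [56.6 58.9] 44.1
top cone [ 426.6 -282.1] [16.5 65.8] 6.7
scene prop [ 532.2 -272.2] [  5.2 209.8] 2.5
scene bowl [ 530.2 -272.7] [21.4 56.9] 3.2
scene strip [ 507.9 -273.4] [ 65.9 208.8] 2.5
scene tumbler [ 508.5 -269.8] [64.2 57.6] 14.5
```

View pics/scene_i1.png

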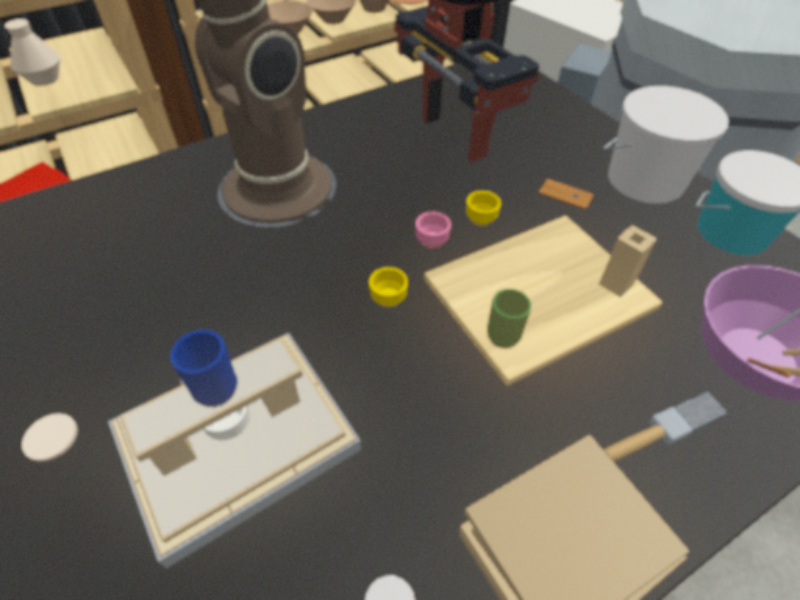

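View pics/top_i1.png

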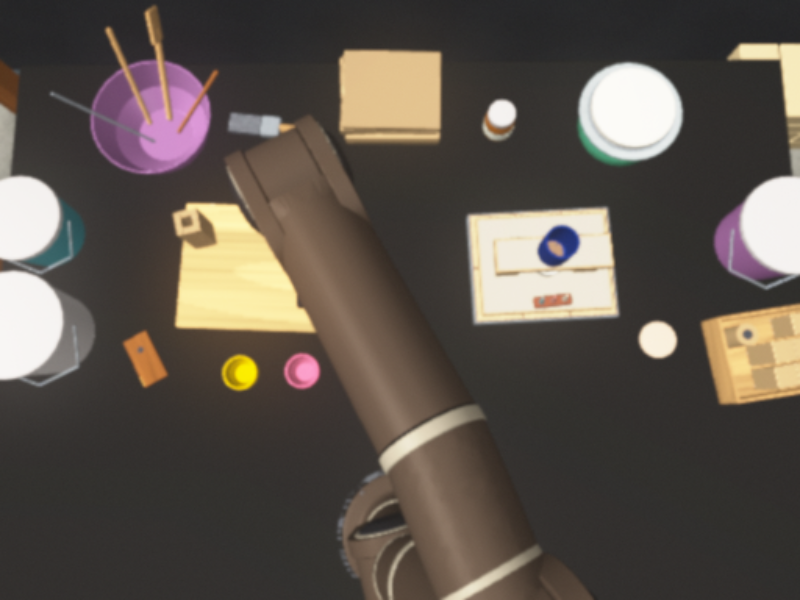

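Run:
```python
from station import env
print(env.current_force(),env.current_time_s()); env.hand_in()
```

```text
[ 0.32363762 -0.10378204  0.7269438 ] 66.825
the job is handed in; nothing more can be done
```

The tier is set on the kiln shelf and the job was handed in at 66.8 s. I placed the pieces in the order asked: bowl, left prop, right prop, strip, then blue tumbler. Each was lowered slowly until first contact, about 4 N at the wrist, before release.

**What the last checks showed (top and scene cameras):**
- **Bowl:** within about 1.5 mm of the shelf's middle, measured before the strip covered it.
- **Props:** 73–74 mm either side of the bowl, which leaves about 20 mm clear.
- **Strip:** within about 1 mm of centre and square to the shelf (2.4–2.6°, against the shelf's 2.5–2.6°).
- **Left alone:** the cone pack reads the same as at the start in the top camera. The tall prop and green tumbler were never touched and still stand where they were.

**What was off or disagreed:**
- **Tumbler:** it stands upright but about 4 mm left of the strip's middle, along its length. I left it rather than risk gripping it again.
- **Cameras:** the top and scene cameras differed by about 6 mm in x, and the wrist and scene cameras read about 2–3 mm off in y. I averaged the x readings and checked y against the bowl held in the gripper.

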